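Film the clown stacker on the hand-cranked turntable

TASK

Film a turning shot of the clown stacker for the toy catalogue: turning only the crank of the turntable, bring the platter up to ten turns a minute anticlockwise as seen from above, never past fifteen, and keep it at ten, give or take one and a half, for a whole turn of six seconds without a break. Then bring the platter to rest with the clown looking straight at the pointer on the turntable, let go of the crank and leave everything still. Keep your hand off the platter, the felt drag arm and the clown, do not shake the clown out of its place, and leave the other toys where they are.

Things in the scene. Friction and masses are not known exactly. Their poses are not given: they have to be found in the camera images.
- turntable: grey filming turntable with hand crank, fixed on the table; base 150 x 370 mm, its long side along its own y axis. Origin: centre of its underside, on the table top; z up. The round platter stands at its +y end, the crank at its -y end, 250 mm apart; the index pointer stands on its +x side.
- platter_axis (a point): point on the platter's axis at the height of the platter's top face, 60 mm above the table. Fixed to the turntable: (0, 125, 60) mm in its frame, same axes.
- crank_axis (a point): point on the crank's vertical axis, 95 mm above the table, level with the middle of the crank knob. Fixed to the turntable: (0, -125, 95) mm in its frame, same axes. The crank turns without end both ways and stays where it is left; it takes less than 2 N at the knob.
- crank_knob (a point): middle of the crank's upright black grip: a plain cylinder of diameter 28 mm, from 71 to 119 mm above the table, that spins freely on its pin 65 mm from the crank's axis. The crank arm below it, a steel bar 18 mm wide, has its top at 66 mm. Grip it from above and lead it round the circle; the hand need not turn.
- spindle (a joint): angle of the platter about its vertical axis (rad), growing anticlockwise seen from above, without end; zero has no meaning. Ten turns a minute = 1.047 rad/s. The crank drives it 1:1, same sense, through a fluid coupling, not rigidly: torque on platter = 0.035 N m s/rad x (crank speed - platter speed). Drag: 0.008 N m dry + 0.005 N m s/rad in the bearing, and the felt drag arm.
- platter: round platter, diameter 240 mm, white top with ticks every 30 degrees, 60 mm above the table. Origin on its axis, 50 mm above the table. Inertia with load about 0.034 kg m2 (hidden, -30 to +40 %). It lags the crank by an amount that differs each time, runs on for a moment (time constant about 0.85 s, less with the dry drag) when the crank stops, and rests while the crank turns slowly.
- drag_arm: short hinged arm with a round brass weight on a bracket behind the platter (turntable -x side); its felt pad rests on the platter near the rim and drags on it. Dry torque on the platter about 0.02 N m, but hidden and different each time, 0.007 to 0.05 N m. Leave it alone. Origin on its hinge, 150 mm from the platter axis, 78 mm above the table.
- clown: wooden clown stacker standing loose near the middle of the platter: round foot of diameter 84 mm with two shoes in front, four rings, a head with a nose and a pointed hat; 164 mm high, 0.3 kg. Origin: centre of its underside; z up; its own +x axis is the way it looks (shoes and nose), it may look any way at the start.
- clown_nose (a point): the clown's nose, 28 mm in front of and 105 mm above the clown's origin.
- pointer (a point): tip of the steel index pointer, a small blade on the turntable's base beside the platter, 134 mm from the platter's axis along the turntable's +x axis, 60 mm above the table.
- dinosaur: green plastic dinosaur, 152 x 34 mm, 100 mm high, loose bystander. Origin: centre of its underside.
- cup: stainless steel toy cup with a handle, diameter 64 mm, 62 mm high, loose bystander. Origin: centre of its underside.
- cube: clear acrylic cube of 55 mm, loose bystander. Origin: centre of its underside.
- car: wooden toy car, 90 x 52 mm, 53 mm high, loose bystander. Origin: centre of its underside.
- blower: black rubber air blower standing upright, diameter 56 mm, 92 mm high, loose bystander. Origin: centre of its underside.
- brush: dusting brush lying flat, 150 mm long, loose bystander.

How it is judged:
By the outcome, as a careful person would: the job done as asked, in the order asked, and still so for the second after the job is handed in, with the robot touching nothing.
It also fails if it takes over 67 s, if anything falls off the work surface, if the arm or the gripper's body presses on something with over 40 N, if the wrist force passes 120 N, or if a joint passes its speed limit or range.

ROBOT

A 6-joint arm with a two-finger parallel gripper is mounted at the origin on the work surface. World frame = base frame: x ahead of the robot, y to its left, z up, the work surface at z = 0. Lengths are in mm, angles in rad, forces in N, time in s.
With the tool pointing down it reaches from about 250 to 775 mm from the base axis. Payload 4 kg.
Tool frame: the origin (TCP) lies at the very end of the fingers, on their centre line; the grasp point (between the pads) lies 19 mm behind it (r.pinch_z is the distance from the TCP to the grasp point, in mm); z points along the fingers, y is the line along which they close (so a half turn about z gives the same grasp; the last joint's range is limited). The gripper opens to 94 mm and grips with 3 to 60 N. Pads are 16 mm wide; open, the fingers measure 119 mm over their backs; the gripper's body (75 mm by 177 mm) begins 78 mm behind the grasp point.
Start: joints at [-1.297, 0.087, 1.371, -0, 1.684, -0.103], TCP at [202.37, -511.438, 181.706] pointing down, gripper open.
Joint ranges: [-3.1, 3.1], [-0.76, 2.03], [0.27, 2.55], [-1.08, 4.22], [0.17, 2.65], [-2.57, 2.57]. Speed limits (rad/s): [2.79, 2.79, 3.14, 3.14, 3.14, 3.14].

INTERFACE

Orientations are given as a 3x3 rotation matrix whose columns are the frame's x, y, z axes.
In Python, from bench import r gives the robot as it stands.
- The arm moves only by the shell command python3 -m pendant 'ROWS' [OPENING] [FORCE]. ROWS is JSON, a list of rows, each an object of numbers: "dx", "dy", "dz": the shift along the world's x, y, z in m; "roll": the turn about the world's z in degrees. A call has 1 to 20 rows; each row shifts and turns the commanded pose from where the row before left it; what a row does not reach is not made up. A row lasts 1/8 s, in which the tool goes at most 62.5 mm and 10.7 degrees, less where a joint would pass 70% of its speed; a pose out of reach is approached as far as the arm can. A call is refused whole if a number of a shift passes 0.0625 or a number of a turn 10.7, either way. A call with a gripper value outside its range is refused whole. OPENING is the finger opening in m, from 0 to 0.094, set as the call begins (- or left out, the last holds). The fingers move at their own pace and stop on an object; FORCE is the grip in N (left out, the last holds). Time passes only in rows, so rows that do not move let the fingers close. It gives the time, the measured TCP pose, the force, the opening and the grip force at its end, in the units of the state.
- r.get_obs(): the state, without advancing time (a new reading comes with each control period).
- r.grab_frame(name): name is "scene" or "top" or "wrist"; returns (picture, depth): 384x512x3 uint8, blue, green, red; 384x512 float32, mm along the optical axis (not along the pixel's ray), 0 where there is no reading.
- r.camera_model(name): a dict with "fx", "fy", "cx", "cy" (pixels), "extrinsics" (4x4, takes a point from world to camera coordinates); the wrist camera has in their place "T_tool_cam" (4x4, takes a point from camera to tool coordinates, whose origin is the TCP and whose axes are the flange's). Camera axes: x right, y up, looking along -z (the intrinsics and any distortion apply to the point x, -y, -z); pixel columns grow to the right and rows downward; lengths in mm; the calibration is good to about 2 mm. The wrist camera is an equidistant fisheye: a pixel r from the principal point sees the ray r / f radians off the axis. A picture is of the moment at which its call begins: read the wrist's pose just before it. camera_model takes no time and is no camera call.
- r.close_job(): hands the job in; it is judged then, once.
The state is a dict: "t": time; "joint_positions": joint angles; "dq": joint speeds; "joint_torque": joint torques, N m; "tool_pos": TCP position; "orientation": TCP orientation; "ft_force": force on the tool from outside, world axes, zero at the start; "wrist_torque": the same for the moment, N m; "gripper_width": finger opening in mm; "gripper_force": force on a finger pad.
Only numpy, scipy, OpenCV 4.12 (cv2) and the standard library are available. Lean on these libraries where they do the work, as an engineer would, in place of code of your own. Each camera call takes 0.05 s, during which the arm holds its last target. There are 200 camera calls.

## Working session

There is one attempt and no reset: what is moved stays moved. The work goes in short steps, Python scripts to look and compute and a shell command to move; the robot and the scene stay as the last step left them, time stands still between calls to the robot, and variables do not carry over. Pictures are saved under pics/ and viewed, at most 10 in all, crops included, and the job is handed in when it is done.

```bash
ls; mkdir -p pics; python3 - <<'E'
from bench import r
import cv2,numpy as np
o=r.get_obs();print(o)
for n in("top","scene"):
    im,d=r.grab_frame(n);cv2.imwrite(f"pics/{n}0.png",im);np.save(f"pics/{n}0.npy",d);m=r.camera_model(n);print(n,m)
print(r.camera_model("wrist"))
E
```

```text
pics
{'t': 0.0, 'joint_positions': array([-1.29709911e+00,  8.79493862e-02,  1.37222967e+00,  4.93566213e-06,
        1.68361523e+00, -1.03116322e-01]), 'dq': array([ 5.96768028e-04, -1.37686931e-03, -1.16547559e-03, -2.06444270e-05,
        1.12551258e-03, -6.58963330e-04]), 'joint_torque': array([-5.43583064e-04, -3.40180779e+01, -3.02429366e+01,  7.16824830e-02,
        3.29936366e-02, -1.68151087e-04]), 'tool_pos': array([ 202.20351709, -510.83585613,  180.51979263]), 'orientation': array([[ 9.29841709e-01,  3.67959301e-01, -5.90363214e-04],
       [ 3.67959702e-01, -9.29839319e-01,  2.12100704e-03],
       [ 2.31501337e-04, -2.18943068e-03, -9.99997576e-01]]), 'ft_force': array([ 0.35436852, -0.78196919, -0.17144129]), 'wrist_torque': array([-0.02860732, -0.04485949, -0.02223213]), 'gripper_force': 0.0, 'gripper_width': 94.02670688151375}
top {'fx': 384.0887445491916, 'fy': 384.0887445491916, 'cx': 250.94984314496443, 'cy': 188.9000794373545, 'extrinsics': array([[-2.04119935e-02, -9.99733515e-01, -1.07819006e-02,
         2.21719707e+01],
       [ 9.91958513e-01, -2.15981844e-0
[... 440 characters left out ...]
7209e-01, -6.22925955e-01,  5.38928009e-01,
         2.40126155e+02],
       [ 3.71820627e-01,  3.90255751e-01,  8.42288472e-01,
        -1.64610455e+03],
       [ 0.00000000e+00,  0.00000000e+00,  0.00000000e+00,
         1.00000000e+00]])}
{'fx': 297.3186396354542, 'fy': 297.3186396354542, 'cx': 252.91649251818745, 'cy': 191.29010573914823, 'T_tool_cam': array([[ 1.21830585e-05,  9.67591306e-01,  2.52521412e-01,
         7.35081846e+01],
       [ 9.99999913e-01, -1.16990896e-04,  4.00030699e-04,
         3.32352927e-01],
       [ 4.16608933e-04,  2.52521385e-01, -9.67591224e-01,
        -2.02243941e+02],
       [ 0.00000000e+00,  0.00000000e+00,  0.00000000e+00,
         1.00000000e+00]])}
```

View pics/top0.png

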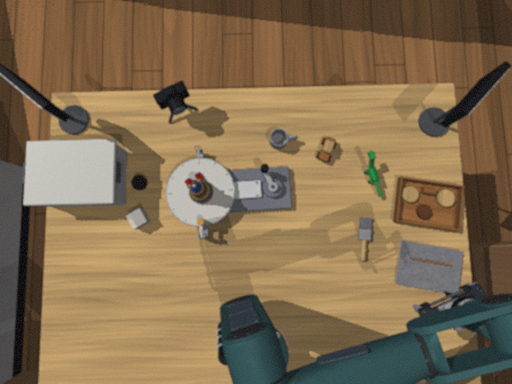

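View pics/scene0.png

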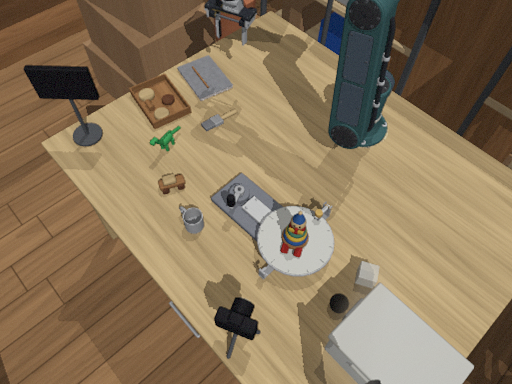

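The top view shows the platter centred at about (201,191), the crank at about (270,185) with its black knob at about (264,169), and the pointer at (199,152). The drag arm is at (203,228). The scene view puts the brass weight on the robot's side and shows the clown's red shoes pointing away from the robot. Next I'll zoom in and measure.

```bash
cat > h.py <<'E'
from bench import r
import cv2,numpy as np
def ray(n,u,v):
    m=r.camera_model(n);E=m["extrinsics"];R=E[:3,:3];t=E[:3,3]
    d=R.T@np.array([(u-m["cx"])/m["fx"],-(v-m["cy"])/m["fy"],-1.]);return -R.T@t,d
def onz(n,u,v,z):
    c,d=ray(n,u,v);return c+d*(z-c[2])/d[2]
def proj(n,p):
    m=r.camera_model(n);E=m["extrinsics"];q=E[:3,:3]@np.asarray(p,float)+E[:3,3]
    return np.array([m["cx"]-m["fx"]*q[0]/q[2],m["cy"]+m["fy"]*q[1]/q[2]])
def cloud(n,d):
    m=r.camera_model(n);v,u=np.mgrid[:384,:512];E=m["extrinsics"]
    q=np.stack([(u-m["cx"])/m["fx"]*d,-(v-m["cy"])/m["fy"]*d,-d],-1)
    return (q-E[:3,3])@E[:3,:3]
E
python3 - <<'E'
from h import *
im=cv2.imread("pics/top0.png");d=np.load("pics/top0.npy");P=cloud("top",d)
hsv=cv2.cvtColor(im,cv2.COLOR_BGR2HSV)
box=np.zeros((384,512),bool);box[140:240,155:300]=1
w=box&(hsv[...,1]<40)&(hsv[...,2]>150)
n,l,s,c=cv2.connectedComponentsWithStats(w.astype(np.uint8))
for i in range(1,n):
    if s[i,4]>20: print("white",s[i],c[i],np.median(P[l==i],0))
b=box&(hsv[...,2]<50)
n,l,s,c=cv2.connectedComponentsWithStats(b.astype(np.uint8))
for i in range(1,n):
    if s[i,4]>8: print("black",s[i],c[i],np.median(P[l==i],0))
# grey base
g=box&(abs(P[...,2]-15)<30)&(hsv[...,1]<60)&(hsv[...,2]<150)
print("base rect",cv2.minAreaRect(np.argwhere(g)[:,::-1].astype(np.float32)))
a=cv2.resize(im[140:240,160:300],None,fx=5.7,fy=5.7,interpolation=cv2.INTER_CUBIC);cv2.imwrite("pics/topc.png",a)
sc=cv2.imread("pics/scene0.png");cv2.imwrite("pics/scenec.png",cv2.resize(sc[165:285,200:350],None,fx=5,fy=5,interpolation=cv2.INTER_CUBIC))
E
```

```text
white [ 166  158   69   68 2596] [197.03081664 190.43836672] [562.40499997 206.07898023  59.00643332]
white [266 176  10  15  40] [269.425 182.425] [582.37793903 -52.45152641  65.44960162]
white [238 180  23  18 364] [249.01098901 188.68131868] [562.20394078  17.22633012  38.99063165]
white [199 226   3   9  21] [200.28571429 229.57142857] [425.19454578 182.87699875  79.69327029]
black [261 165   7   8  41] [264.29268293 168.34146341] [618.68337674 -35.08805681 116.08011907]
base rect ((244.07791137695312, 188.92002868652344), (97.1231689453125, 95.12334442138672), 89.24615478515625)
```

View pics/topc.png

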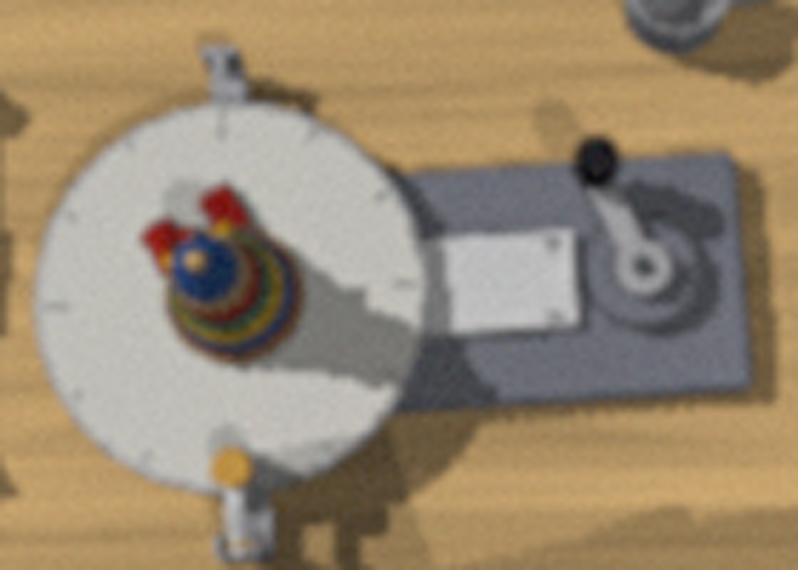

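View pics/scenec.png

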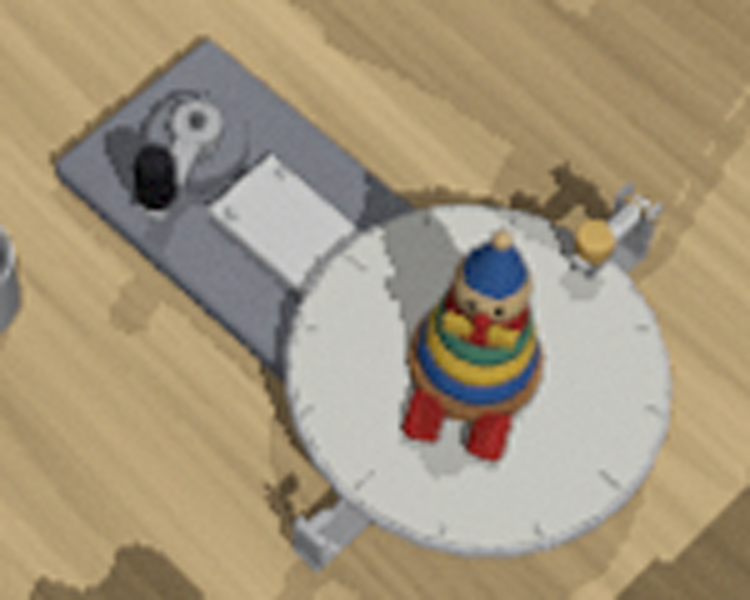

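The crops show the clown's shoes pointing away from the robot and slightly left, roughly towards the pointer at crop (226,95). The hub is at (645,267) and the knob at (597,160).

```bash
cat >> h.py <<'E'
def red(n,im,A):
    hsv=cv2.cvtColor(im,cv2.COLOR_BGR2HSV)
    m=((hsv[...,0]<8)|(hsv[...,0]>172))&(hsv[...,1]>140)&(hsv[...,2]>60)
    u,v=proj(n,A);yy,xx=np.mgrid[:384,:512]
    return m&(np.hypot(xx-u,yy-v)<40)
def clown(ims,A):
    """shoe centres (z~72) per view -> heading"""
    out={}
    for n,(im,d) in ims.items():
        P=cloud(n,d);m=red(n,im,A)&(P[...,2]<92)&(P[...,2]>58)
        out[n]=P[m]
    return out
E
python3 - <<'E'
from h import *
ims={n:(cv2.imread(f"pics/{n}0.png"),np.load(f"pics/{n}0.npy")) for n in("top","scene")}
def platter(n):
    im=ims[n][0];hsv=cv2.cvtColor(im,cv2.COLOR_BGR2HSV)
    P=cloud(n,ims[n][1])
    m=(abs(P[...,2]-60)<12)&(hsv[...,1]<45)&(hsv[...,2]>90)
    m&=np.hypot(P[...,0]-562,P[...,1]-195)<135
    k=cv2.morphologyEx(m.astype(np.uint8),cv2.MORPH_OPEN,np.ones((3,3)))
    c=max(cv2.findContours(k,cv2.RETR_EXTERNAL,cv2.CHAIN_APPROX_NONE)[0],key=cv2.contourArea)
    h=cv2.convexHull(c)[:,0].astype(float)
    W=np.array([onz(n,u,v,60) for u,v in h])[:,:2]
    w=np.ones(len(W),bool)
    for _ in range(4):
        A=np.c_[2*W[w],np.ones(w.sum())];s=np.linalg.lstsq(A,(W[w]**2).sum(1),rcond=None)[0]
        R=np.sqrt(s[2]+s[0]**2+s[1]**2);e=abs(np.hypot(*(W-s[:2]).T)-R);w=e<max(2,np.median(e)*2)
    print(n,"platter",s[:2],R,w.sum());return s[:2]
pa=[platter(n) for n in ims]
print("hub top",onz("top",273.2,186.8,70),"scene",onz("scene",200+197/5,165+122/5,70))
print("knob top",onz("top",264.7,168.1,119),"scene",onz("scene",200+154/5,165+155/5,119))
print("ptr",onz("top",199.7,157,60),onz("scene",200+345/5,165+525/5,60))
A=np.r_[np.mean(pa,0),70]
for n,p in clown(ims,A).items():
    c=np.median(p,0);print(n,len(p),p.mean(0))
    u=np.float32(p[:,:2]);_,lab,cc=cv2.kmeans(u,2,None,(3,50,.01),5,cv2.KMEANS_PP_CENTERS);v=cc[1]-cc[0];print(cc,np.degrees(np.arctan2(v[1],v[0])))
for n in ims:
    P=cloud(n,ims[n][1]);k=np.hypot(P[...,0]-A[0],P[...,1]-A[1])<70
    for lo,hi in((66,85),(85,120),(120,150),(170,230)):
        q=P[k&(P[...,2]>lo)&(P[...,2]<hi)];print(n,lo,len(q),q.mean(0),q[:,:2].min(0),q[:,:2].max(0))
E
```

```text
top platter [554.88217118 185.88009615] 118.01609070421839 34
scene platter [555.50154253 185.61880987] 119.41829086676744 31
hub top [563.55423918 -66.00625709  70.        ] scene [566.69835469 -61.2680032   70.        ]
knob top [620.07437241 -37.20503615 119.        ] scene [623.28431759 -37.67072635 119.        ]
ptr [674.94964888 186.08226933  60.        ] [686.81302907 203.92892319  60.        ]
top 47 [598.94542633 201.05147432  72.86936178]
[[588.2257  224.6622 ]
 [605.5991  186.39655]] -65.580956
scene 122 [597.58238602 205.64587754  74.01276263]
[[607.69977 187.75179]
 [587.7914  222.9627 ]] 119.48398
top 66 185 [571.49670407 187.21684063  73.05671338] [516.17184193 123.11493572] [620.32420397 238.64312331]
top 85 118 [544.16635402 171.05663646  98.74901238] [518.79807214 147.83902283] [589.87057552 219.07942294]
top 120 88 [546.01559333 173.2152777  132.3184449 ] [527.82861295 156.39765361] [580.82104118 208.88406473]
top 170 160 [553.33780083 180.93694649 190.43504467] [532.83745446 162.60833847] [577.11285701 204.41941818]
scene 66 275 [584.221558   200.17342668  74.20914138] [504.15357264 118.7497902 ] [623.99501798 244.93333335]
scene 85 202 [571.61598793 191.98202209 100.38511241] [527.05277784 146.7873895 ] [591.61217859 217.12131809]
scene 120 141 [567.4149513  190.24515675 134.53534298] [532.29409849 155.38725087] [585.45817153 210.87667369]
scene 170 200 [561.83210428 185.89505069 191.09119628] [537.24699399 160.63868055] [579.40424345 203.90337157]
```

```bash
R='{"dx":0.0262,"dy":0.0296,"roll":4.3}'; python3 -m pendant '[{"dx":0.0262,"dy":0.0296,"roll":4.3},{"dx":0.0262,"dy":0.0296,"roll":4.3},{"dx":0.0262,"dy":0.0296,"roll":4.3},{"dx":0.0262,"dy":0.0296,"roll":4.3},{"dx":0.0262,"dy":0.0296,"roll":4.3},{"dx":0.0262,"dy":0.0296,"roll":4.3},{"dx":0.0262,"dy":0.0296,"roll":4.3},{"dx":0.0262,"dy":0.0296,"roll":4.3},{"dx":0.0262,"dy":0.0296,"roll":4.3},{"dx":0.0262,"dy":0.0296,"roll":4.3},{"dx":0.0262,"dy":0.0296,"roll":4.3},{"dx":0.0262,"dy":0.0296,"roll":4.3},{"dx":0.0262,"dy":0.0296,"roll":4.3},{"dx":0.0262,"dy":0.0296,"roll":4.3},{"dx":0.0262,"dy":0.0296,"roll":4.3},{"dx":0.0262,"dy":0.0296,"roll":4.3},{},{}]' 0.06 15; python3 - <<'E'
from h import *
o=r.get_obs();print(o["t"],o["tool_pos"],o["orientation"],o["gripper_width"])
im,d=r.grab_frame("wrist");m=r.camera_model("wrist");cv2.imwrite("pics/w1.png",im)
im,d=r.grab_frame("top");cv2.imwrite("pics/t1.png",im);np.save("pics/t1.npy",d)
# project guesses into wrist
T=m["T_tool_cam"]
def pw(p):
    q=o["orientation"].T@(np.array(p)-o["tool_pos"]);c=T[:3,:3].T@(q-T[:3,3]);x,y,z=c[0],-c[1],-c[2]
    th=np.arctan2(np.hypot(x,y),z);ph=np.arctan2(y,x);return m["cx"]+m["fx"]*th*np.cos(ph),m["cy"]+m["fy"]*th*np.sin(ph)
w=cv2.imread("pics/w1.png")
for p in((621.5,-37.4,119),(563.5,-64,70)): print(pw(p)); cv2.drawMarker(w,tuple(int(a) for a in pw(p)),(255,0,255),0,12,1)
cv2.imwrite("pics/w1m.png",w)
E
```

```text
0.1 [ 202.22158715 -510.90797965  180.62893359] [[ 9.29854047e-01  3.67928237e-01 -5.14050581e-04]
 [ 3.67928535e-01 -9.29852177e-01  1.87678588e-03]
 [ 2.12531467e-04 -1.93427082e-03 -9.99998107e-01]] 93.91857937009001
(np.float64(64.26110204044161), np.float64(-165.74713352877265))
(np.float64(69.5209717206757), np.float64(-128.11281214420794))$[0]: bad value
```

View pics/w1m.png

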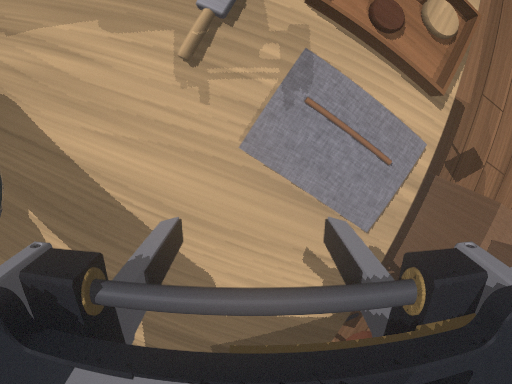

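The call was refused and the arm is still at its start pose. The wrist view shows only the mat and the brush. The rows probably need every key, so I'll write them in full.

```bash
python3 -m pendant '[{"dx":0.0262,"dy":0.0296,"dz":0,"roll":4.3},{"dx":0.0262,"dy":0.0296,"dz":0,"roll":4.3},{"dx":0.0262,"dy":0.0296,"dz":0,"roll":4.3},{"dx":0.0262,"dy":0.0296,"dz":0,"roll":4.3},{"dx":0.0262,"dy":0.0296,"dz":0,"roll":4.3},{"dx":0.0262,"dy":0.0296,"dz":0,"roll":4.3},{"dx":0.0262,"dy":0.0296,"dz":0,"roll":4.3},{"dx":0.0262,"dy":0.0296,"dz":0,"roll":4.3},{"dx":0.0262,"dy":0.0296,"dz":0,"roll":4.3},{"dx":0.0262,"dy":0.0296,"dz":0,"roll":4.3},{"dx":0.0262,"dy":0.0296,"dz":0,"roll":4.3},{"dx":0.0262,"dy":0.0296,"dz":0,"roll":4.3},{"dx":0.0262,"dy":0.0296,"dz":0,"roll":4.3},{"dx":0.0262,"dy":0.0296,"dz":0,"roll":4.3},{"dx":0.0262,"dy":0.0296,"dz":0,"roll":4.3},{"dx":0.0262,"dy":0.0296,"dz":0,"roll":4.3},{"dx":0,"dy":0,"dz":0,"roll":0},{"dx":0,"dy":0,"dz":0,"roll":0}]' 0.06 15
```

```text
t: 2.45
tool_pos: [621.1, -38.3, 181.3]
orientation: [[-0.006, 1.0, -0.001], [1.0, 0.006, -0.001], [-0.001, -0.001, -1.0]]
ft_force: [-0.2, 0.1, 0.2]
gripper_width: 59.9
gripper_force: 0.0
```

```bash
python3 - <<'E'
from h import *
o=r.get_obs();im,d=r.grab_frame("wrist");m=r.camera_model("wrist");T=m["T_tool_cam"]
def pw(p):
    q=o["orientation"].T@(np.array(p)-o["tool_pos"]);c=T[:3,:3].T@(q-T[:3,3]);x,y,z=c[0],-c[1],-c[2]
    th=np.arctan2(np.hypot(x,y),z);ph=np.arctan2(y,x);return m["cx"]+m["fx"]*th*np.cos(ph),m["cy"]+m["fy"]*th*np.sin(ph)
def wz(u,v,z):
    a=np.array([u-m["cx"],v-m["cy"]])/m["fx"];t=np.hypot(*a);k=np.sin(t)/t
    dd=o["orientation"]@T[:3,:3]@np.array([a[0]*k,-a[1]*k,-np.cos(t)]);c=o["orientation"]@T[:3,3]+o["tool_pos"];return c+dd*(z-c[2])/dd[2]
for p in((621.5,-37.4,119),(563.5,-64,70)):
    print(pw(p)); cv2.drawMarker(im,tuple(int(a) for a in pw(p)),(255,0,255),0,12,1)
im2,d2=r.grab_frame("top");cv2.imwrite("pics/t1.png",im2);np.save("pics/t1.npy",d2)
cv2.imwrite("pics/w2.png",np.vstack([im,cv2.resize(im2[120:250,140:310],(512,391))])[:,:].copy()[:775]) 
a=np.hstack([im,im2[:, 100:388]]);cv2.imwrite("pics/w2.png",a)
E
```

```text
(np.float64(253.06093062782378), np.float64(194.63160397340062))
(np.float64(200.94865085313668), np.float64(205.6663678813385))
```

View pics/w2.png

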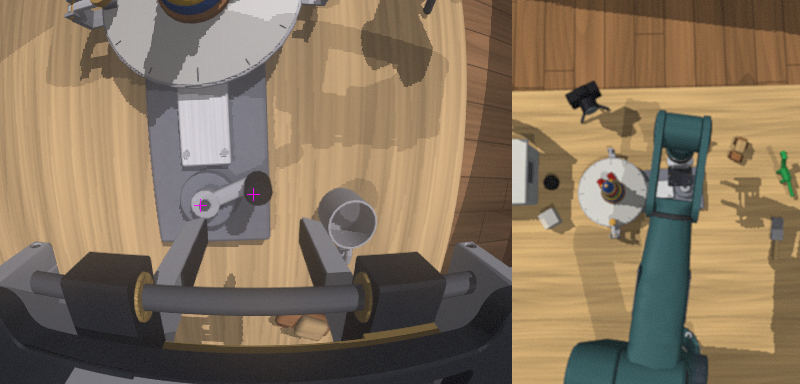

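The wrist view shows the hub on its marker at (203,205). The knob blob is centred near (259,188), a little to the right of its marker at (253,194). The top view still sees the clown at (198,187) in full-image pixels.

```bash
python3 - <<'E'
from h import *
o=r.get_obs();m=r.camera_model("wrist");T=m["T_tool_cam"];im,d=r.grab_frame("wrist")
def wz(u,v,z):
    a=np.array([u-m["cx"],v-m["cy"]])/m["fx"];t=np.hypot(*a);k=np.sin(t)/t
    dd=o["orientation"]@T[:3,:3]@np.array([a[0]*k,-a[1]*k,-np.cos(t)]);c=o["orientation"]@T[:3,3]+o["tool_pos"];return c+dd*(z-c[2])/dd[2]
b=np.zeros((384,512),np.uint8);s=im[165:210,238:280].max(2)
b[165:210,238:280]=s<60
n,l,st,c=cv2.connectedComponentsWithStats(b)
for i in range(1,n):
    if st[i,4]>30:
        print(st[i],c[i],wz(*c[i],95)); dd=d[l==i]; print(np.percentile(dd,[1,5,20,50]))
        # depth points
        v,u=np.nonzero(l==i)
        P=[]
        for uu,vv,q in zip(u,v,dd):
            a=np.array([uu-m["cx"],vv-m["cy"]])/m["fx"];t=np.hypot(*a)+1e-9;ray=np.array([a[0]/t*np.sin(t),-a[1]/t*np.sin(t),-np.cos(t)])
            P.append(o["orientation"]@(T[:3,:3]@(ray*q/np.cos(t))+T[:3,3])+o["tool_pos"])
        P=np.array(P);top=P[P[:,2]>112];print(len(top),top.mean(0),top.min(0),top.max(0))
g=im[195:218,190:218].max(2);print("hub",wz(204,206,70))
E
```

```text
hub [566.82250024 -64.99432306  70.        ]
```

```bash
python3 - <<'E'
from h import *
o=r.get_obs();m=r.camera_model("wrist");T=m["T_tool_cam"];im,d=r.grab_frame("wrist")
v,u=np.mgrid[165:215,235:285];q=d[165:215,235:285]
a=np.stack([u-m["cx"],v-m["cy"]],-1)/m["fx"];t=np.hypot(a[...,0],a[...,1])+1e-9
ray=np.stack([a[...,0]/t*np.sin(t),-a[...,1]/t*np.sin(t),-np.cos(t)],-1)/np.cos(t)[...,None]
P=(ray*q[...,None]@T[:3,:3].T+T[:3,3])@o["orientation"].T+o["tool_pos"]
for lo,hi in((105,130),(112,126),(75,105)):
    p=P[(P[...,2]>lo)&(P[...,2]<hi)];
    if len(p):print(lo,len(p),p.mean(0),p.min(0),p.max(0),cv2.minEnclosingCircle(np.float32(p[:,:2])))
print(im[185:195:3,245:275:4].max(2))
E
```

```text
105 657 [625.30140837 -34.58820434 115.81901954] [611.90617925 -49.88950011 105.58102011] [638.62543213 -22.7108201  119.48146318] ((625.3507690429688, -36.32857894897461), 13.867565155029297)
112 570 [625.3751064  -35.45027201 116.71706275] [612.90689521 -49.40321464 112.0469493 ] [638.46690882 -23.7241695  119.48146318] ((625.5863037109375, -36.49348449707031), 13.270009994506836)
75 134 [624.90699974 -25.47835344  91.24936067] [612.06508548 -32.65075907  75.72623231] [638.20494876 -22.779318   104.64183918] ((625.135009765625, -31.757408142089844), 13.100542068481445)
[[ 57  64  65  64  64  65  68 175]
 [ 58  66  67  68  67  68  63 176]
 [ 60  66  63  67  67  66  65 157]
 [ 55  66  63  66  68  67  64 175]]
```

```bash
python3 -m pendant '[{"dx":0.004,"dy":0.0015,"dz":-0.02,"roll":0},{"dx":0,"dy":0,"dz":-0.03,"roll":0},{"dx":0,"dy":0,"dz":-0.03,"roll":0},{"dx":0,"dy":0,"dz":-0.024,"roll":0},{"dx":0,"dy":0,"dz":0,"roll":0}]' && python3 -m pendant '[{"dx":0,"dy":0,"dz":0,"roll":0},{"dx":0,"dy":0,"dz":0,"roll":0},{"dx":0,"dy":0,"dz":0,"roll":0},{"dx":0,"dy":0,"dz":0,"roll":0}]' 0.02 15
```

```text
t: 3.28
tool_pos: [622.9, -36.2, 73.4]
orientation: [[-0.006, 1.0, -0.007], [1.0, 0.006, 0.001], [0.001, -0.007, -1.0]]
ft_force: [0.4, 0.6, 0.0]
gripper_width: 59.9
gripper_force: 0.0
t: 3.78
tool_pos: [626.0, -36.4, 78.5]
orientation: [[-0.007, 1.0, 0.002], [1.0, 0.007, -0.0], [-0.0, 0.002, -1.0]]
ft_force: [-0.1, -0.4, 2.5]
gripper_width: 27.5
gripper_force: 15.0
```

```bash
cat >> h.py <<'E'
def rows(a0,degs,r0=65.):
    """knob angle a0, degrees per row -> rows in m, 0.1 mm steps, no drift"""
    a=np.radians(a0+np.r_[0,np.cumsum(degs)]);p=np.round(r0*np.c_[np.cos(a),np.sin(a)],1);d=np.diff(p,axis=0)/1000
    print("["+",".join('{"dx":%g,"dy":%g,"dz":0,"roll":0}'%tuple(np.round(x,4)+0.) for x in d)+"]","end",a0+sum(degs))
E
python3 -c "
from h import *
rows(25.9,[4,8,9,9,9,9,8,4])"
```

```text
[{"dx":-0.0022,"dy":0.004,"dz":0,"roll":0},{"dx":-0.005,"dy":0.0075,"dz":0,"roll":0},{"dx":-0.0069,"dy":0.0076,"dz":0,"roll":0},{"dx":-0.008,"dy":0.0063,"dz":0,"roll":0},{"dx":-0.0088,"dy":0.0051,"dz":0,"roll":0},{"dx":-0.0096,"dy":0.0036,"dz":0,"roll":0},{"dx":-0.0088,"dy":0.0019,"dz":0,"roll":0},{"dx":-0.0046,"dy":0.0004,"dz":0,"roll":0}] end 85.9
```

```bash
python3 -m pendant '[{"dx":-0.0022,"dy":0.004,"dz":0,"roll":0},{"dx":-0.005,"dy":0.0075,"dz":0,"roll":0},{"dx":-0.0069,"dy":0.0076,"dz":0,"roll":0},{"dx":-0.008,"dy":0.0063,"dz":0,"roll":0},{"dx":-0.0088,"dy":0.0051,"dz":0,"roll":0},{"dx":-0.0096,"dy":0.0036,"dz":0,"roll":0},{"dx":-0.0088,"dy":0.0019,"dz":0,"roll":0},{"dx":-0.0046,"dy":0.0004,"dz":0,"roll":0},{"dx":0,"dy":0,"dz":0,"roll":0},{"dx":0,"dy":0,"dz":0,"roll":0}]'; python3 -c "
from h import *
rows(85.9,[4]+[9]*17+[4])"
```

```text
t: 5.03
tool_pos: [571.0, 1.5, 78.3]
orientation: [[-0.007, 1.0, -0.0], [1.0, 0.007, 0.002], [0.002, -0.0, -1.0]]
ft_force: [0.5, 4.1, 6.0]
gripper_width: 27.6
gripper_force: 15.0
[{"dx":-0.0045,"dy":0.0002,"dz":0,"roll":0},{"dx":-0.0102,"dy":-0.0008,"dz":0,"roll":0},{"dx":-0.0099,"dy":-0.0023,"dz":0,"roll":0},{"dx":-0.0094,"dy":-0.0039,"dz":0,"roll":0},{"dx":-0.0087,"dy":-0.0053,"dz":0,"roll":0},{"dx":-0.0078,"dy":-0.0067,"dz":0,"roll":0},{"dx":-0.0066,"dy":-0.0077,"dz":0,"roll":0},{"dx":-0.0054,"dy":-0.0087,"dz":0,"roll":0},{"dx":-0.0039,"dy":-0.0094,"dz":0,"roll":0},{"dx":-0.0024,"dy":-0.0099,"dz":0,"roll":0},{"dx":-0.0008,"dy":-0.0102,"dz":0,"roll":0},{"dx":0.0008,"dy":-0.0102,"dz":0,"roll":0},{"dx":0.0023,"dy":-0.0099,"dz":0,"roll":0},{"dx":0.0039,"dy":-0.0094,"dz":0,"roll":0},{"dx":0.0053,"dy":-0.0087,"dz":0,"roll":0},{"dx":0.0067,"dy":-0.0078,"dz":0,"roll":0},{"dx":0.0077,"dy":-0.0066,"dz":0,"roll":0},{"dx":0.0087,"dy":-0.0054,"dz":0,"roll":0},{"dx":0.0041,"dy":-0.0019,"dz":0,"roll":0}] end 246.9
```

```bash
python3 -m pendant '[{"dx":-0.0056,"dy":0.0017,"dz":0,"roll":0},{"dx":-0.0102,"dy":-0.0008,"dz":0,"roll":0},{"dx":-0.0099,"dy":-0.0023,"dz":0,"roll":0},{"dx":-0.0094,"dy":-0.0039,"dz":0,"roll":0},{"dx":-0.0087,"dy":-0.0053,"dz":0,"roll":0},{"dx":-0.0078,"dy":-0.0067,"dz":0,"roll":0},{"dx":-0.0066,"dy":-0.0077,"dz":0,"roll":0},{"dx":-0.0054,"dy":-0.0087,"dz":0,"roll":0},{"dx":-0.0039,"dy":-0.0094,"dz":0,"roll":0},{"dx":-0.0024,"dy":-0.0099,"dz":0,"roll":0},{"dx":-0.0008,"dy":-0.0102,"dz":0,"roll":0},{"dx":0.0008,"dy":-0.0102,"dz":0,"roll":0},{"dx":0.0023,"dy":-0.0099,"dz":0,"roll":0},{"dx":0.0039,"dy":-0.0094,"dz":0,"roll":0},{"dx":0.0053,"dy":-0.0087,"dz":0,"roll":0},{"dx":0.0067,"dy":-0.0078,"dz":0,"roll":0},{"dx":0.0077,"dy":-0.0066,"dz":0,"roll":0},{"dx":0.0087,"dy":-0.0054,"dz":0,"roll":0},{"dx":0.0041,"dy":-0.0019,"dz":0,"roll":0},{"dx":0,"dy":0,"dz":0,"roll":0}]'
cat >> h.py <<'E'
from scipy.cluster.vq import kmeans2
A=np.array([555.3,185.8,70.])
def heading(verb=0):
    t=r.get_obs()["t"];im,d=r.grab_frame("top");P=cloud("top",d)
    hsv=cv2.cvtColor(im,cv2.COLOR_BGR2HSV)
    m=((hsv[...,0]<9)|(hsv[...,0]>170))&(hsv[...,1]>120)&(hsv[...,2]>50)&(P[...,2]<92)&(P[...,2]>50)&(np.hypot(P[...,0]-A[0],P[...,1]-A[1])<80)
    v,u=np.nonzero(m);W=np.array([onz("top",a,b,72)[:2] for a,b in zip(u,v)])
    if len(W)<10: return t,None,len(W)
    _,_,c=cv2.kmeans(np.float32(W),2,None,(3,50,.01),8,cv2.KMEANS_PP_CENTERS)[0:3]
    mid=c.mean(0);s=c[1]-c[0];h1=np.degrees(np.arctan2(s[1],s[0]))+90
    h2=np.degrees(np.arctan2(mid[1]-A[1],mid[0]-A[0]))
    h1=h2+(h1-h2+90)%180-90
    return round(t,3),round(h1,1),round(h2,1),len(W),mid.round(1),round(float(np.hypot(*s)),1),round(float(np.hypot(*(mid-A[:2]))),1)
E
python3 -c "
from h import *
print(heading())
o=r.get_obs();print(o['tool_pos'],o['ft_force'])
def h0():
    pass
rows(246.9,[5]+[14]*18)"
```

```text
t: 7.52
tool_pos: [539.9, -123.9, 77.8]
orientation: [[-0.006, 1.0, -0.001], [1.0, 0.006, -0.001], [-0.001, -0.001, -1.0]]
ft_force: [-0.2, -0.9, 5.0]
gripper_width: 27.6
gripper_force: 15.0
(7.525, np.float64(75.0), np.float64(66.0), 57, array([574.4, 228.7], dtype=float32), 42.5, 47.0)
[ 539.8123723  -123.82925279   77.81286583] [ 0.67905787 -1.06069062  6.37855357]
[{"dx":0.0053,"dy":-0.002,"dz":0,"roll":0},{"dx":0.0156,"dy":-0.003,"dz":0,"roll":0},{"dx":0.0158,"dy":0.0008,"dz":0,"roll":0},{"dx":0.0151,"dy":0.0046,"dz":0,"roll":0},{"dx":0.0136,"dy":0.0081,"dz":0,"roll":0},{"dx":0.0113,"dy":0.0112,"dz":0,"roll":0},{"dx":0.0081,"dy":0.0136,"dz":0,"roll":0},{"dx":0.0047,"dy":0.0151,"dz":0,"roll":0},{"dx":0.0008,"dy":0.0158,"dz":0,"roll":0},{"dx":-0.0029,"dy":0.0156,"dz":0,"roll":0},{"dx":-0.0067,"dy":0.0143,"dz":0,"roll":0},{"dx":-0.01,"dy":0.0124,"dz":0,"roll":0},{"dx":-0.0126,"dy":0.0095,"dz":0,"roll":0},{"dx":-0.0146,"dy":0.0063,"dz":0,"roll":0},{"dx":-0.0156,"dy":0.0025,"dz":0,"roll":0},{"dx":-0.0158,"dy":-0.0014,"dz":0,"roll":0},{"dx":-0.015,"dy":-0.0051,"dz":0,"roll":0},{"dx":-0.0133,"dy":-0.0086,"dz":0,"roll":0},{"dx":-0.0108,"dy":-0.0116,"dz":0,"roll":0}] end 503.9
```

```bash
cat > sim.py <<'E'
import numpy as np
def sim(segs,D,I=.034,w=0.,dt=.002,tau=.06):
    """segs: (deg,duration) crank; returns angle deg, speed, max"""
    a=0;mx=w;wc=0
    for deg,T in segs:
        c=np.radians(deg)/T
        for _ in range(round(T/dt)):
            wc+=(c-wc)*dt/tau
            q=.035*(wc-w)-.005*w;f=.008+D
            if abs(w)<1e-3 and abs(q)<f: w=0
            else:
                s=np.sign(w) if abs(w)>1e-3 else np.sign(q)
                wn=w+(q-s*f)/I*dt; w=0 if w and wn*w<0 else wn
            a+=w*dt;mx=max(mx,w)
    return np.degrees(a),w,mx
E
python3 - <<'E'
from sim import *
h=[(4,.125),(8,.125),(9,.5),(8,.125),(4,.125)]
h=[(4,.125),(8,.125)]+[(9,.125)]*4+[(8,.125),(4,.125),(0,.25),(4,.125)]+[(9,.125)]*17+[(4,.125),(0,.175)]
for D in(.007,.01,.0125,.015,.02,.025,.03):
    for I in(.025,.034,.047):
        a,w,m=sim(h,D,I); wc=1.047+(.008+D+.005*1.047)/.035
        b=sim([(5,.125)]+[(14,.125)]*19,D,I,w)
        print(D,I,round(a,1),round(w,2),"need deg/row",round(np.degrees(wc)/8,2),"next",np.round(b,2))
E
```

```text
0.007 0.025 95.9 0.43 need deg/row 11.64 next [144.98   1.31   1.31]
0.007 0.034 88.2 0.48 need deg/row 11.64 next [137.59   1.27   1.27]
0.007 0.047 78.5 0.49 need deg/row 11.64 next [128.06   1.21   1.21]
0.01 0.025 82.8 0.36 need deg/row 12.25 next [134.33   1.24   1.24]
0.01 0.034 76.1 0.4 need deg/row 12.25 next [126.98   1.2    1.2 ]
0.01 0.047 67.5 0.42 need deg/row 12.25 next [117.6    1.13   1.13]
0.0125 0.025 72.0 0.3 need deg/row 12.76 next [125.46   1.17   1.17]
0.0125 0.034 66.0 0.34 need deg/row 12.76 next [118.14   1.13   1.13]
0.0125 0.047 58.5 0.36 need deg/row 12.76 next [108.88   1.07   1.07]
0.015 0.025 61.9 0.23 need deg/row 13.28 next [116.6    1.11   1.11]
0.015 0.034 56.0 0.28 need deg/row 13.28 next [109.3    1.07   1.07]
0.015 0.047 49.5 0.3 need deg/row 13.28 next [100.17   1.01   1.01]
0.02 0.025 45.2 0.11 need deg/row 14.3 next [98.93  0.99  0.99]
0.02 0.034 40.1 0.16 need deg/row 14.3 next [91.83  0.95  0.95]
0.02 0.047 34.2 0.18 need deg/row 14.3 next [83.07  0.88  0.88]
0.025 0.025 29.2 0 need deg/row 15.32 next [84.95  0.86  0.86]
0.025 0.034 26.0 0.04 need deg/row 15.32 next [75.72  0.82  0.82]
0.025 0.047 22.2 0.08 need deg/row 15.32 next [66.29  0.76  0.76]
0.03 0.025 14.6 0 need deg/row 16.35 next [72.58  0.74  0.74]
0.03 0.034 12.9 0 need deg/row 16.35 next [64.61  0.71  0.71]
0.03 0.047 11.0 0 need deg/row 16.35 next [55.28  0.65  0.65]
```

```bash
python3 -m pendant '[{"dx":0.0053,"dy":-0.002,"dz":0,"roll":0},{"dx":0.0156,"dy":-0.003,"dz":0,"roll":0},{"dx":0.0158,"dy":0.0008,"dz":0,"roll":0},{"dx":0.0151,"dy":0.0046,"dz":0,"roll":0},{"dx":0.0136,"dy":0.0081,"dz":0,"roll":0},{"dx":0.0113,"dy":0.0112,"dz":0,"roll":0},{"dx":0.0081,"dy":0.0136,"dz":0,"roll":0},{"dx":0.0047,"dy":0.0151,"dz":0,"roll":0},{"dx":0.0008,"dy":0.0158,"dz":0,"roll":0},{"dx":-0.0029,"dy":0.0156,"dz":0,"roll":0},{"dx":-0.0067,"dy":0.0143,"dz":0,"roll":0},{"dx":-0.01,"dy":0.0124,"dz":0,"roll":0},{"dx":-0.0126,"dy":0.0095,"dz":0,"roll":0},{"dx":-0.0146,"dy":0.0063,"dz":0,"roll":0},{"dx":-0.0156,"dy":0.0025,"dz":0,"roll":0},{"dx":-0.0158,"dy":-0.0014,"dz":0,"roll":0},{"dx":-0.015,"dy":-0.0051,"dz":0,"roll":0},{"dx":-0.0133,"dy":-0.0086,"dz":0,"roll":0},{"dx":-0.0108,"dy":-0.0116,"dz":0,"roll":0}]'; python3 -c "
from h import *
print(heading())
o=r.get_obs();print(o['tool_pos'],o['ft_force'])
rows(143.9,[14]*20)"
```

```text
t: 9.95
tool_pos: [512.9, -25.8, 77.9]
orientation: [[-0.007, 1.0, 0.0], [1.0, 0.007, -0.001], [-0.001, 0.0, -1.0]]
ft_force: [2.9, 0.4, 4.3]
gripper_width: 27.3
gripper_force: 15.0
(9.95, np.float64(155.9), np.float64(150.7), 85, array([515.9, 207.9], dtype=float32), 40.2, 45.1)
[511.85625144 -27.44652897  77.9255959 ] [-0.48540922 -1.43024016  5.85486792]
[{"dx":-0.0077,"dy":-0.0138,"dz":0,"roll":0},{"dx":-0.0042,"dy":-0.0153,"dz":0,"roll":0},{"dx":-0.0003,"dy":-0.0159,"dz":0,"roll":0},{"dx":0.0036,"dy":-0.0154,"dz":0,"roll":0},{"dx":0.0071,"dy":-0.0142,"dz":0,"roll":0},{"dx":0.0104,"dy":-0.0119,"dz":0,"roll":0},{"dx":0.013,"dy":-0.0091,"dz":0,"roll":0},{"dx":0.0148,"dy":-0.0057,"dz":0,"roll":0},{"dx":0.0157,"dy":-0.002,"dz":0,"roll":0},{"dx":0.0157,"dy":0.0019,"dz":0,"roll":0},{"dx":0.0148,"dy":0.0057,"dz":0,"roll":0},{"dx":0.013,"dy":0.009,"dz":0,"roll":0},{"dx":0.0104,"dy":0.012,"dz":0,"roll":0},{"dx":0.0072,"dy":0.0141,"dz":0,"roll":0},{"dx":0.0036,"dy":0.0154,"dz":0,"roll":0},{"dx":-0.0002,"dy":0.0158,"dz":0,"roll":0},{"dx":-0.0041,"dy":0.0153,"dz":0,"roll":0},{"dx":-0.0076,"dy":0.0139,"dz":0,"roll":0},{"dx":-0.0108,"dy":0.0116,"dz":0,"roll":0},{"dx":-0.0133,"dy":0.0087,"dz":0,"roll":0}] end 423.9
```

```bash
python3 -c "
from h import *
rows(143.9,[14.6]*20)"
```

```text
[{"dx":-0.008,"dy":-0.0145,"dz":0,"roll":0},{"dx":-0.004,"dy":-0.016,"dz":0,"roll":0},{"dx":0.0001,"dy":-0.0165,"dz":0,"roll":0},{"dx":0.0043,"dy":-0.016,"dz":0,"roll":0},{"dx":0.0081,"dy":-0.0143,"dz":0,"roll":0},{"dx":0.0115,"dy":-0.0119,"dz":0,"roll":0},{"dx":0.0142,"dy":-0.0085,"dz":0,"roll":0},{"dx":0.0158,"dy":-0.0047,"dz":0,"roll":0},{"dx":0.0165,"dy":-0.0006,"dz":0,"roll":0},{"dx":0.0161,"dy":0.0036,"dz":0,"roll":0},{"dx":0.0147,"dy":0.0075,"dz":0,"roll":0},{"dx":0.0123,"dy":0.011,"dz":0,"roll":0},{"dx":0.0092,"dy":0.0138,"dz":0,"roll":0},{"dx":0.0053,"dy":0.0156,"dz":0,"roll":0},{"dx":0.0013,"dy":0.0165,"dz":0,"roll":0},{"dx":-0.0029,"dy":0.0162,"dz":0,"roll":0},{"dx":-0.0069,"dy":0.015,"dz":0,"roll":0},{"dx":-0.0105,"dy":0.0128,"dz":0,"roll":0},{"dx":-0.0134,"dy":0.0097,"dz":0,"roll":0},{"dx":-0.0154,"dy":0.006,"dz":0,"roll":0}] end 435.9
```

```bash
python3 -m pendant '[{"dx":-0.008,"dy":-0.0145,"dz":0,"roll":0},{"dx":-0.004,"dy":-0.016,"dz":0,"roll":0},{"dx":0.0001,"dy":-0.0165,"dz":0,"roll":0},{"dx":0.0043,"dy":-0.016,"dz":0,"roll":0},{"dx":0.0081,"dy":-0.0143,"dz":0,"roll":0},{"dx":0.0115,"dy":-0.0119,"dz":0,"roll":0},{"dx":0.0142,"dy":-0.0085,"dz":0,"roll":0},{"dx":0.0158,"dy":-0.0047,"dz":0,"roll":0},{"dx":0.0165,"dy":-0.0006,"dz":0,"roll":0},{"dx":0.0161,"dy":0.0036,"dz":0,"roll":0},{"dx":0.0147,"dy":0.0075,"dz":0,"roll":0},{"dx":0.0123,"dy":0.011,"dz":0,"roll":0},{"dx":0.0092,"dy":0.0138,"dz":0,"roll":0},{"dx":0.0053,"dy":0.0156,"dz":0,"roll":0},{"dx":0.0013,"dy":0.0165,"dz":0,"roll":0},{"dx":-0.0029,"dy":0.0162,"dz":0,"roll":0},{"dx":-0.0069,"dy":0.015,"dz":0,"roll":0},{"dx":-0.0105,"dy":0.0128,"dz":0,"roll":0},{"dx":-0.0134,"dy":0.0097,"dz":0,"roll":0},{"dx":-0.0154,"dy":0.006,"dz":0,"roll":0}]'; python3 -c "
from h import *
print(heading())
o=r.get_obs();print(o['tool_pos'],o['ft_force'])
from sim import *
h=[(4,.125),(8,.125)]+[(9,.125)]*4+[(8,.125),(4,.125),(0,.25),(4,.125)]+[(9,.125)]*17+[(4,.125),(0,.125)]
h2=h+[(0,.05),(5,.125)]+[(14,.125)]*18
h3=h2+[(0,.05)]+[(14.6,.125)]*20
for D in(.015,.0175,.02,.0225,.025):
    for I in(.025,.034,.045): a=[sim(x,D,I) for x in(h,h2,h3)];print(D,I,np.round([a[0][0],a[1][0]-a[0][0],a[2][0]-a[1][0],a[1][1],a[2][1]],2))
rows(75.9,[14.4]*20)"
```

```text
t: 12.5
tool_pos: [581.3, 0.4, 77.9]
orientation: [[-0.007, 1.0, -0.0], [1.0, 0.007, 0.001], [0.001, -0.0, -1.0]]
ft_force: [0.5, 0.4, 5.8]
gripper_width: 27.4
gripper_force: 15.0
(12.5, np.float64(-62.2), np.float64(-68.7), 82, array([571.2, 144.9], dtype=float32), 39.3, 43.9)
[579.0077068    0.90405044  77.65797068] [-1.80143001  3.10076999  5.88176236]
0.015 0.025 [ 61.17 109.59 166.32   1.1    1.2 ]
0.015 0.034 [ 55.13 102.67 163.43   1.06   1.2 ]
0.015 0.045 [ 49.51  95.29 158.71   1.     1.18]
0.0175 0.025 [ 52.85 101.02 157.26   1.04   1.14]
0.0175 0.034 [ 46.77  94.18 154.38   1.     1.13]
0.0175 0.045 [ 40.78  86.84 149.67   0.94   1.12]
0.02 0.025 [ 44.75  92.46 148.2    0.98   1.08]
0.02 0.034 [ 39.57  85.75 145.33   0.94   1.07]
0.02 0.045 [ 34.45  78.68 140.67   0.88   1.05]
0.0225 0.025 [ 36.85  84.94 139.17   0.92   1.02]
0.0225 0.034 [ 32.58  77.32 136.28   0.88   1.01]
0.0225 0.045 [ 28.36  70.51 131.66   0.82   0.99]
0.025 0.025 [ 29.16  78.91 130.17   0.86   0.95]
0.025 0.034 [ 25.79  70.09 127.32   0.82   0.95]
0.025 0.045 [ 22.45  62.35 122.66   0.76   0.93]
[{"d
[... 163 characters left out ...]
oll":0},{"dx":-0.0104,"dy":-0.0126,"dz":0,"roll":0},{"dx":-0.0068,"dy":-0.0147,"dz":0,"roll":0},{"dx":-0.003,"dy":-0.0161,"dz":0,"roll":0},{"dx":0.0011,"dy":-0.0162,"dz":0,"roll":0},{"dx":0.0051,"dy":-0.0155,"dz":0,"roll":0},{"dx":0.0088,"dy":-0.0137,"dz":0,"roll":0},{"dx":0.012,"dy":-0.0111,"dz":0,"roll":0},{"dx":0.0143,"dy":-0.0078,"dz":0,"roll":0},{"dx":0.0158,"dy":-0.0039,"dz":0,"roll":0},{"dx":0.0163,"dy":0.0001,"dz":0,"roll":0},{"dx":0.0157,"dy":0.0041,"dz":0,"roll":0},{"dx":0.0143,"dy":0.0079,"dz":0,"roll":0},{"dx":0.0118,"dy":0.0112,"dz":0,"roll":0},{"dx":0.0087,"dy":0.0138,"dz":0,"roll":0},{"dx":0.0049,"dy":0.0156,"dz":0,"roll":0},{"dx":0.0009,"dy":0.0162,"dz":0,"roll":0}] end 363.9
```

```bash
python3 -m pendant '[{"dx":-0.0161,"dy":0.002,"dz":0,"roll":0},{"dx":-0.0162,"dy":-0.0021,"dz":0,"roll":0},{"dx":-0.0151,"dy":-0.0061,"dz":0,"roll":0},{"dx":-0.0131,"dy":-0.0097,"dz":0,"roll":0},{"dx":-0.0104,"dy":-0.0126,"dz":0,"roll":0},{"dx":-0.0068,"dy":-0.0147,"dz":0,"roll":0},{"dx":-0.003,"dy":-0.0161,"dz":0,"roll":0},{"dx":0.0011,"dy":-0.0162,"dz":0,"roll":0},{"dx":0.0051,"dy":-0.0155,"dz":0,"roll":0},{"dx":0.0088,"dy":-0.0137,"dz":0,"roll":0},{"dx":0.012,"dy":-0.0111,"dz":0,"roll":0},{"dx":0.0143,"dy":-0.0078,"dz":0,"roll":0},{"dx":0.0158,"dy":-0.0039,"dz":0,"roll":0},{"dx":0.0163,"dy":0.0001,"dz":0,"roll":0},{"dx":0.0157,"dy":0.0041,"dz":0,"roll":0},{"dx":0.0143,"dy":0.0079,"dz":0,"roll":0},{"dx":0.0118,"dy":0.0112,"dz":0,"roll":0},{"dx":0.0087,"dy":0.0138,"dz":0,"roll":0},{"dx":0.0049,"dy":0.0156,"dz":0,"roll":0},{"dx":0.0009,"dy":0.0162,"dz":0,"roll":0}]'; python3 -c "
from h import *
print(heading())
for s in(14.4,14.1,14.7): rows(3.9,[s]*20)"
```

```text
t: 15.05
tool_pos: [631.7, -59.6, 78.2]
orientation: [[-0.006, 1.0, 0.001], [1.0, 0.006, -0.001], [-0.001, 0.001, -1.0]]
ft_force: [1.1, -0.4, 5.9]
gripper_width: 27.5
gripper_force: 15.0
(15.05, np.float64(96.6), np.float64(86.8), 63, array([557.9, 232.5], dtype=float32), 41.8, 46.8)
[{"dx":-0.0031,"dy":0.016,"dz":0,"roll":0},{"dx":-0.007,"dy":0.0147,"dz":0,"roll":0},{"dx":-0.0105,"dy":0.0125,"dz":0,"roll":0},{"dx":-0.0132,"dy":0.0095,"dz":0,"roll":0},{"dx":-0.0152,"dy":0.0059,"dz":0,"roll":0},{"dx":-0.0161,"dy":0.002,"dz":0,"roll":0},{"dx":-0.0162,"dy":-0.0021,"dz":0,"roll":0},{"dx":-0.0151,"dy":-0.0061,"dz":0,"roll":0},{"dx":-0.0131,"dy":-0.0097,"dz":0,"roll":0},{"dx":-0.0104,"dy":-0.0126,"dz":0,"roll":0},{"dx":-0.0068,"dy":-0.0147,"dz":0,"roll":0},{"dx":-0.003,"dy":-0.0161,"dz":0,"roll":0},{"dx":0.0011,"dy":-0.0162,"dz":0,"roll":0},{"dx":0.0051,"dy":-0.0155,"dz":0,"roll":0},{"dx":0.0088,"dy":-0.0137,"dz":0,"roll":0},{"dx":0.012,"dy":-0.0111,"dz":0,"roll":0},{"dx":0.0143,"dy":-0.0078,"dz":0,"roll":0},{"dx":0.0158,"dy":-0.0039,"dz":0,"roll":0},{"dx":0.0163,"dy":0.0001,"dz":0,"roll"
[... 1099 characters left out ...]
{"dx":-0.0156,"dy":0.0056,"dz":0,"roll":0},{"dx":-0.0166,"dy":0.0016,"dz":0,"roll":0},{"dx":-0.0164,"dy":-0.0028,"dz":0,"roll":0},{"dx":-0.0152,"dy":-0.0068,"dz":0,"roll":0},{"dx":-0.0129,"dy":-0.0104,"dz":0,"roll":0},{"dx":-0.0099,"dy":-0.0134,"dz":0,"roll":0},{"dx":-0.0062,"dy":-0.0154,"dz":0,"roll":0},{"dx":-0.002,"dy":-0.0165,"dz":0,"roll":0},{"dx":0.0022,"dy":-0.0165,"dz":0,"roll":0},{"dx":0.0063,"dy":-0.0154,"dz":0,"roll":0},{"dx":0.0101,"dy":-0.0133,"dz":0,"roll":0},{"dx":0.013,"dy":-0.0103,"dz":0,"roll":0},{"dx":0.0153,"dy":-0.0066,"dz":0,"roll":0},{"dx":0.0164,"dy":-0.0026,"dz":0,"roll":0},{"dx":0.0165,"dy":0.0017,"dz":0,"roll":0},{"dx":0.0156,"dy":0.0059,"dz":0,"roll":0}] end 297.9
```

```bash
python3 -c "
from h import *
for i in range(3): rows(3.9+280*i,[14]*20)
from sim import *
for I in(.025,.034,.045):print(sim([(0,1.5)],.0205,I,1.05))"
```

```text
[{"dx":-0.0029,"dy":0.0156,"dz":0,"roll":0},{"dx":-0.0067,"dy":0.0143,"dz":0,"roll":0},{"dx":-0.01,"dy":0.0124,"dz":0,"roll":0},{"dx":-0.0126,"dy":0.0095,"dz":0,"roll":0},{"dx":-0.0146,"dy":0.0063,"dz":0,"roll":0},{"dx":-0.0156,"dy":0.0025,"dz":0,"roll":0},{"dx":-0.0158,"dy":-0.0014,"dz":0,"roll":0},{"dx":-0.015,"dy":-0.0051,"dz":0,"roll":0},{"dx":-0.0133,"dy":-0.0086,"dz":0,"roll":0},{"dx":-0.0108,"dy":-0.0116,"dz":0,"roll":0},{"dx":-0.0077,"dy":-0.0138,"dz":0,"roll":0},{"dx":-0.0042,"dy":-0.0153,"dz":0,"roll":0},{"dx":-0.0003,"dy":-0.0159,"dz":0,"roll":0},{"dx":0.0036,"dy":-0.0154,"dz":0,"roll":0},{"dx":0.0071,"dy":-0.0142,"dz":0,"roll":0},{"dx":0.0104,"dy":-0.0119,"dz":0,"roll":0},{"dx":0.013,"dy":-0.0091,"dz":0,"roll":0},{"dx":0.0148,"dy":-0.0057,"dz":0,"roll":0},{"dx":0.0157,"dy":-0.002,"dz":0,"roll":0},{"dx":0.0157,"dy":0.0019,"dz":0,"roll":0}] end 283.9
[{"dx":0.0148,"dy":0.0057,"dz":0,"roll":0},{"dx":0.013,"dy":0.009,"dz":0,"roll":0},{"dx":0.0104,"dy":0.012,"dz":0,"roll":0},{"dx":0.0072,"dy":0.0141,"dz":0,"roll":0},{"dx":0.0036,"dy":0.0154,"dz":0,"roll":0},{"dx":-0.0002,"dy":
[... 928 characters left out ...]
,"roll":0},{"dx":0.0124,"dy":0.01,"dz":0,"roll":0},{"dx":0.0095,"dy":0.0126,"dz":0,"roll":0},{"dx":0.0063,"dy":0.0146,"dz":0,"roll":0},{"dx":0.0025,"dy":0.0156,"dz":0,"roll":0},{"dx":-0.0014,"dy":0.0158,"dz":0,"roll":0},{"dx":-0.0051,"dy":0.015,"dz":0,"roll":0},{"dx":-0.0086,"dy":0.0133,"dz":0,"roll":0},{"dx":-0.0116,"dy":0.0108,"dz":0,"roll":0},{"dx":-0.0138,"dy":0.0077,"dz":0,"roll":0},{"dx":-0.0153,"dy":0.0042,"dz":0,"roll":0},{"dx":-0.0159,"dy":0.0003,"dz":0,"roll":0},{"dx":-0.0154,"dy":-0.0036,"dz":0,"roll":0},{"dx":-0.0142,"dy":-0.0071,"dz":0,"roll":0}] end 843.9
(np.float64(14.408332805152769), 0, 1.05)
(np.float64(19.62530589738407), 0, 1.05)
(np.float64(26.001595440522102), 0, 1.05)
```

```bash
python3 -m pendant '[{"dx":-0.0029,"dy":0.0156,"dz":0,"roll":0},{"dx":-0.0067,"dy":0.0143,"dz":0,"roll":0},{"dx":-0.01,"dy":0.0124,"dz":0,"roll":0},{"dx":-0.0126,"dy":0.0095,"dz":0,"roll":0},{"dx":-0.0146,"dy":0.0063,"dz":0,"roll":0},{"dx":-0.0156,"dy":0.0025,"dz":0,"roll":0},{"dx":-0.0158,"dy":-0.0014,"dz":0,"roll":0},{"dx":-0.015,"dy":-0.0051,"dz":0,"roll":0},{"dx":-0.0133,"dy":-0.0086,"dz":0,"roll":0},{"dx":-0.0108,"dy":-0.0116,"dz":0,"roll":0},{"dx":-0.0077,"dy":-0.0138,"dz":0,"roll":0},{"dx":-0.0042,"dy":-0.0153,"dz":0,"roll":0},{"dx":-0.0003,"dy":-0.0159,"dz":0,"roll":0},{"dx":0.0036,"dy":-0.0154,"dz":0,"roll":0},{"dx":0.0071,"dy":-0.0142,"dz":0,"roll":0},{"dx":0.0104,"dy":-0.0119,"dz":0,"roll":0},{"dx":0.013,"dy":-0.0091,"dz":0,"roll":0},{"dx":0.0148,"dy":-0.0057,"dz":0,"roll":0},{"dx":0.0157,"dy":-0.002,"dz":0,"roll":0},{"dx":0.0157,"dy":0.0019,"dz":0,"roll":0}]'; python3 -c "
from h import *
print(heading())"
```

```text
t: 17.6
tool_pos: [581.2, -127.8, 77.7]
orientation: [[-0.006, 1.0, -0.002], [1.0, 0.006, -0.001], [-0.001, -0.002, -1.0]]
ft_force: [-0.5, -0.8, 5.5]
gripper_width: 27.6
gripper_force: 15.0
(17.6, np.float64(-123.9), np.float64(-128.7), 82, array([527.4, 151. ], dtype=float32), 40.4, 44.6)
```

```bash
python3 -c "
from h import *
for i in range(3): rows(283.9+284*i,[14.2]*20)"
```

```text
[{"dx":0.015,"dy":0.0058,"dz":0,"roll":0},{"dx":0.0131,"dy":0.0092,"dz":0,"roll":0},{"dx":0.0105,"dy":0.0122,"dz":0,"roll":0},{"dx":0.0071,"dy":0.0144,"dz":0,"roll":0},{"dx":0.0034,"dy":0.0157,"dz":0,"roll":0},{"dx":-0.0005,"dy":0.0161,"dz":0,"roll":0},{"dx":-0.0045,"dy":0.0154,"dz":0,"roll":0},{"dx":-0.0081,"dy":0.0139,"dz":0,"roll":0},{"dx":-0.0113,"dy":0.0114,"dz":0,"roll":0},{"dx":-0.0138,"dy":0.0083,"dz":0,"roll":0},{"dx":-0.0153,"dy":0.0047,"dz":0,"roll":0},{"dx":-0.0161,"dy":0.0008,"dz":0,"roll":0},{"dx":-0.0157,"dy":-0.0032,"dz":0,"roll":0},{"dx":-0.0145,"dy":-0.0069,"dz":0,"roll":0},{"dx":-0.0124,"dy":-0.0103,"dz":0,"roll":0},{"dx":-0.0094,"dy":-0.013,"dz":0,"roll":0},{"dx":-0.006,"dy":-0.0149,"dz":0,"roll":0},{"dx":-0.0021,"dy":-0.0159,"dz":0,"roll":0},{"dx":0.0018,"dy":-0.016,"dz":0,"roll":0},{"dx":0.0058,"dy":-0.015,"dz":0,"roll":0}] end 567.9
[{"dx":0.0092,"dy":-0.0132,"dz":0,"roll":0},{"dx":0.0121,"dy":-0.0105,"dz":0,"roll":0},{"dx":0.0144,"dy":-0.0072,"dz":0,"roll":0},{"dx":0.0157,"dy":-0.0034,"dz":0,"roll":0},{"dx":0.0161,"dy":0.0005,"dz":0,"roll":0},{"dx":0.0154,"dy"
[... 795 characters left out ...]
,"roll":0},{"dx":0.0044,"dy":-0.0155,"dz":0,"roll":0},{"dx":0.0081,"dy":-0.0139,"dz":0,"roll":0},{"dx":0.0112,"dy":-0.0115,"dz":0,"roll":0},{"dx":0.0136,"dy":-0.0084,"dz":0,"roll":0},{"dx":0.0154,"dy":-0.0049,"dz":0,"roll":0},{"dx":0.016,"dy":-0.0008,"dz":0,"roll":0},{"dx":0.0158,"dy":0.003,"dz":0,"roll":0},{"dx":0.0145,"dy":0.0069,"dz":0,"roll":0},{"dx":0.0124,"dy":0.0102,"dz":0,"roll":0},{"dx":0.0096,"dy":0.0129,"dz":0,"roll":0},{"dx":0.0061,"dy":0.0149,"dz":0,"roll":0},{"dx":0.0022,"dy":0.0159,"dz":0,"roll":0},{"dx":-0.0017,"dy":0.016,"dz":0,"roll":0},{"dx":-0.0056,"dy":0.015,"dz":0,"roll":0},{"dx":-0.0092,"dy":0.0132,"dz":0,"roll":0},{"dx":-0.0121,"dy":0.0106,"dz":0,"roll":0}] end 1135.9
```

```bash
python3 -m pendant '[{"dx":0.015,"dy":0.0058,"dz":0,"roll":0},{"dx":0.0131,"dy":0.0092,"dz":0,"roll":0},{"dx":0.0105,"dy":0.0122,"dz":0,"roll":0},{"dx":0.0071,"dy":0.0144,"dz":0,"roll":0},{"dx":0.0034,"dy":0.0157,"dz":0,"roll":0},{"dx":-0.0005,"dy":0.0161,"dz":0,"roll":0},{"dx":-0.0045,"dy":0.0154,"dz":0,"roll":0},{"dx":-0.0081,"dy":0.0139,"dz":0,"roll":0},{"dx":-0.0113,"dy":0.0114,"dz":0,"roll":0},{"dx":-0.0138,"dy":0.0083,"dz":0,"roll":0},{"dx":-0.0153,"dy":0.0047,"dz":0,"roll":0},{"dx":-0.0161,"dy":0.0008,"dz":0,"roll":0},{"dx":-0.0157,"dy":-0.0032,"dz":0,"roll":0},{"dx":-0.0145,"dy":-0.0069,"dz":0,"roll":0},{"dx":-0.0124,"dy":-0.0103,"dz":0,"roll":0},{"dx":-0.0094,"dy":-0.013,"dz":0,"roll":0},{"dx":-0.006,"dy":-0.0149,"dz":0,"roll":0},{"dx":-0.0021,"dy":-0.0159,"dz":0,"roll":0},{"dx":0.0018,"dy":-0.016,"dz":0,"roll":0},{"dx":0.0058,"dy":-0.015,"dz":0,"roll":0}]' && python3 -m pendant '[{"dx":0.0092,"dy":-0.0132,"dz":0,"roll":0},{"dx":0.0121,"dy":-0.0105,"dz":0,"roll":0},{"dx":0.0144,"dy":-0.0072,"dz":0,"roll":0},{"dx":0.0157,"dy":-0.0034,"dz":0,"roll":0},{"dx":0.0161,"dy":0.0005,"dz":0,"roll":0},{"dx":0.0154,"dy":0.0044,"dz":0,"roll":0},{"dx":0.0139,"dy":0.0081,"dz":0,"roll":0},{"dx":0.0115,"dy":0.0112,"dz":0,"roll":0},{"dx":0.0083,"dy":0.0138,"dz":0,"roll":0},{"dx":0.0048,"dy":0.0153,"dz":0,"roll":0},{"dx":0.0008,"dy":0.016,"dz":0,"roll":0},{"dx":-0.0031,"dy":0.0158,"dz":0,"roll":0},{"dx":-0.0069,"dy":0.0145,"dz":0,"roll":0},{"dx":-0.0102,"dy":0.0124,"dz":0,"roll":0},{"dx":-0.013,"dy":0.0095,"dz":0,"roll":0},{"dx":-0.0149,"dy":0.006,"dz":0,"roll":0},{"dx":-0.0159,"dy":0.0022,"dz":0,"roll":0},{"dx":-0.016,"dy":-0.0018,"dz":0,"roll":0},{"dx":-0.015,"dy":-0.0056,"dz":0,"roll":0},{"dx":-0.0132,"dy":-0.0092,"dz":0,"roll":0}]'; python3 -c "
from h import *
print(heading())"
```

```text
t: 20.15
tool_pos: [508.5, -94.4, 77.9]
orientation: [[-0.006, 1.0, -0.0], [1.0, 0.006, 0.0], [0.0, -0.0, -1.0]]
ft_force: [2.7, 1.5, 5.0]
gripper_width: 27.6
gripper_force: 15.0
t: 22.65
tool_pos: [522.0, -15.3, 77.8]
orientation: [[-0.007, 1.0, -0.001], [1.0, 0.007, -0.0], [-0.0, -0.001, -1.0]]
ft_force: [1.8, -0.9, 4.4]
gripper_width: 27.4
gripper_force: 15.0
(22.65, np.float64(173.4), np.float64(169.2), 88, array([510.6, 194.3], dtype=float32), 38.7, 45.5)
```

```bash
python3 -c "
from h import *
rows(1135.9,[14.2,14.2,7])"
```

```text
[{"dx":-0.0143,"dy":0.0073,"dz":0,"roll":0},{"dx":-0.0156,"dy":0.0036,"dz":0,"roll":0},{"dx":-0.008,"dy":0.0003,"dz":0,"roll":0}] end 1171.3000000000002
```

```bash
python3 -m pendant '[{"dx":-0.0106,"dy":-0.0121,"dz":0,"roll":0},{"dx":-0.0072,"dy":-0.0144,"dz":0,"roll":0},{"dx":-0.0035,"dy":-0.0157,"dz":0,"roll":0},{"dx":0.0004,"dy":-0.016,"dz":0,"roll":0},{"dx":0.0044,"dy":-0.0155,"dz":0,"roll":0},{"dx":0.0081,"dy":-0.0139,"dz":0,"roll":0},{"dx":0.0112,"dy":-0.0115,"dz":0,"roll":0},{"dx":0.0136,"dy":-0.0084,"dz":0,"roll":0},{"dx":0.0154,"dy":-0.0049,"dz":0,"roll":0},{"dx":0.016,"dy":-0.0008,"dz":0,"roll":0},{"dx":0.0158,"dy":0.003,"dz":0,"roll":0},{"dx":0.0145,"dy":0.0069,"dz":0,"roll":0},{"dx":0.0124,"dy":0.0102,"dz":0,"roll":0},{"dx":0.0096,"dy":0.0129,"dz":0,"roll":0},{"dx":0.0061,"dy":0.0149,"dz":0,"roll":0},{"dx":0.0022,"dy":0.0159,"dz":0,"roll":0},{"dx":-0.0017,"dy":0.016,"dz":0,"roll":0},{"dx":-0.0056,"dy":0.015,"dz":0,"roll":0},{"dx":-0.0092,"dy":0.0132,"dz":0,"roll":0},{"dx":-0.0121,"dy":0.0106,"dz":0,"roll":0}]' && python3 -m pendant '[{"dx":-0.0143,"dy":0.0073,"dz":0,"roll":0},{"dx":-0.0156,"dy":0.0036,"dz":0,"roll":0},{"dx":-0.008,"dy":0.0003,"dz":0,"roll":0},{"dx":0,"dy":0,"dz":0,"roll":0},{"dx":0,"dy":0,"dz":0,"roll":0},{"dx":0,"dy":0,"dz":0,"roll":0},{"dx":0,"dy":0,"dz":0,"roll":0},{"dx":0,"dy":0,"dz":0,"roll":0},{"dx":0,"dy":0,"dz":0,"roll":0},{"dx":0,"dy":0,"dz":0,"roll":0},{"dx":0,"dy":0,"dz":0,"roll":0}]'; python3 - <<'E'
from h import *
print(heading())
ims={}
for n in("top","scene"):
    im,d=r.grab_frame(n);ims[n]=(im,d);cv2.imwrite(f"pics/{n}3.png",im);np.save(f"pics/{n}3.npy",d)
    P=cloud(n,d);m=red(n,im,A)&(P[...,2]<92)&(P[...,2]>58);v,u=np.nonzero(m)
    W=np.array([onz(n,a,b,72)[:2] for a,b in zip(u,v)]);c=cv2.kmeans(np.float32(W),2,None,(3,50,.01),8,cv2.KMEANS_PP_CENTERS)[2]
    s=c[1]-c[0];print(n,len(W),c,np.degrees(np.arctan2(s[1],s[0]))%180-90)
a=cv2.resize(ims["top"][0][140:240,160:240],(480,600),interpolation=2);b=cv2.resize(ims["scene"][0][195:285,250:338],(320,327),interpolation=2)
cv2.imwrite("pics/stop.png",np.hstack([a,np.vstack([b,np.zeros((273,320,3),np.uint8)])]))
E
```

```text
t: 25.2
tool_pos: [602.7, -8.9, 78.0]
orientation: [[-0.007, 1.0, 0.001], [1.0, 0.007, 0.001], [0.001, 0.001, -1.0]]
ft_force: [1.9, 1.7, 5.5]
gripper_width: 27.3
gripper_force: 15.0
t: 26.58
tool_pos: [564.0, 2.0, 77.8]
orientation: [[-0.007, 1.0, -0.002], [1.0, 0.007, 0.001], [0.001, -0.002, -1.0]]
ft_force: [-0.6, 2.0, 5.9]
gripper_width: 27.7
gripper_force: 15.0
(26.575, np.float64(0.5), np.float64(1.3), 66, array([600.4, 186.8], dtype=float32), 42.2, 45.2)
top 56 [[600.8165  165.68991]
 [600.9846  207.77544]] -0.22884369
scene 120 [[599.3464  207.04604]
 [603.13763 166.23662]] 5.30764
```

View pics/stop.png

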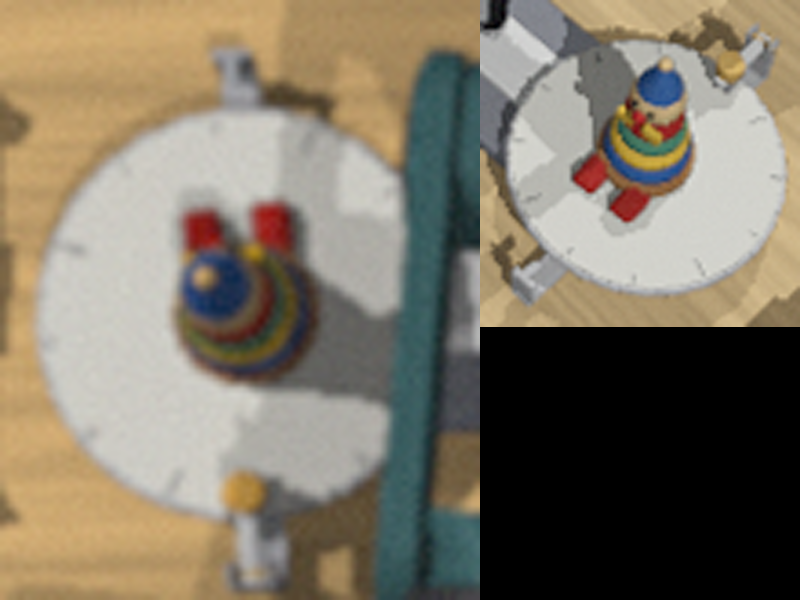

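The clown stopped looking almost straight at the pointer: its shoes are at crop (202,230) and (270,225), and the pointer is at (238,80). I'll cross-check using the hat tip, at crop (205,277), and the midpoint of the shoes.

```bash
python3 - <<'E'
from h import *
def tri(a,b):
    M=np.zeros((3,3));y=np.zeros(3)
    for n,p in(("top",a),("scene",b)):
        c,d=ray(n,*p);d/=np.linalg.norm(d);Q=np.eye(3)-np.outer(d,d);M+=Q;y+=Q@c
    return np.linalg.solve(M,y)
tip=tri((160+205/6-.4,140+277/6-.4),(250+186/3.636-.4,195+63/3.636-.4));print("tip",tip,"cam",ray("top",0,0)[0],ray("scene",0,0)[0])
S={}
for n in("top","scene"):
    im=cv2.imread(f"pics/{n}3.png");P=cloud(n,np.load(f"pics/{n}3.npy"));m=red(n,im,A)&(P[...,2]<92)&(P[...,2]>58);v,u=np.nonzero(m)
    c=cv2.kmeans(np.float32(np.c_[u,v]),2,None,(3,50,.01),8,cv2.KMEANS_PP_CENTERS)[2]
    S[n]=c[np.argsort([onz(n,*x,72)[1] for x in c])]
s=[tri(S["top"][i],S["scene"][i]) for i in(0,1)];print(s)
mid=(s[0]+s[1])/2;q=s[1]-s[0];print("line",np.degrees(np.arctan2(-q[0],q[1])))
e=mid-tip;print("tip->mid",np.degrees(np.arctan2(e[1],e[0])))
for p in(np.array([689.,191.6]),onz("top",199.7,157,60)[:2]): f=p-tip[:2];print("tip->ptr",np.degrees(np.arctan2(f[1],f[0])))
E
```

```text
tip [552.39437445 181.45593117 220.46957244] cam [ 3.94337776e+02 -6.47262128e-01  1.36987353e+03] [1058.16140977  506.07914263 1252.72759778]
[array([601.62122814, 165.71201682,  68.77877953]), array([600.46427194, 207.53385379,  74.50576873])]
line 1.5846220524250179
tip->mid 6.062726252170696
tip->ptr 4.246878784322452
tip->ptr 2.161831488700075
```

The heading estimates (1.6° to 6°) sit on either side of the pointer direction (2° to 4°). I'll release the crank and back away.

```bash
python3 -m pendant '[{"dx":0,"dy":0,"dz":0,"roll":0},{"dx":0,"dy":0,"dz":0,"roll":0},{"dx":0,"dy":0,"dz":0,"roll":0},{"dx":0,"dy":0,"dz":0,"roll":0},{"dx":0,"dy":0,"dz":0.02,"roll":0},{"dx":0,"dy":0,"dz":0.03,"roll":0},{"dx":0,"dy":0,"dz":0.03,"roll":0},{"dx":0,"dy":0,"dz":0.03,"roll":0},{"dx":0,"dy":-0.02,"dz":0.02,"roll":0},{"dx":0,"dy":-0.04,"dz":0,"roll":0},{"dx":0,"dy":-0.04,"dz":0,"roll":0},{"dx":0,"dy":-0.02,"dz":0,"roll":0},{"dx":0,"dy":0,"dz":0,"roll":0},{"dx":0,"dy":0,"dz":0,"roll":0},{"dx":0,"dy":0,"dz":0,"roll":0},{"dx":0,"dy":0,"dz":0,"roll":0}]' 0.06; python3 -c "
from h import *
print(heading());print(heading())
im,d=r.grab_frame('scene');cv2.imwrite('pics/fin.png',im)"
```

```text
t: 28.72
tool_pos: [564.6, -117.3, 207.8]
orientation: [[-0.008, 1.0, 0.0], [1.0, 0.008, 0.0], [0.0, 0.0, -1.0]]
ft_force: [0.5, -0.9, 0.1]
gripper_width: 60.1
gripper_force: 0.0
(28.725, np.float64(-0.3), np.float64(1.4), 67, array([600.1, 186.9], dtype=float32), 42.0, 44.9)
(28.775, np.float64(0.0), np.float64(1.2), 67, array([600.6, 186.7], dtype=float32), 42.0, 45.3)
```

View pics/fin.png

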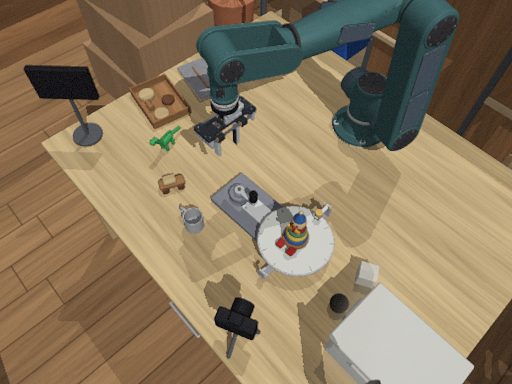

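The gripper is clear of the turntable at about (230,130). The clown at (295,235) is at rest facing the pointer at (265,270), and the other toys have not moved, so I'm handing in.

```bash
python3 -c "
from bench import r
print(r.close_job())"
```

```text
the job is handed in; nothing more can be done
None
```

The job is handed in: the platter averaged about 9.3 to 10.2 turns a minute between camera fixes over roughly 12 s (instantaneous speed not measured), then stopped with the clown facing the pointer to within a few degrees; the crank is released, and the last pictures show everything still and the other toys where they were.

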